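Lower the ratcheted electrode arm into the beaker

ROBOT

A 7-joint arm with a two-finger parallel gripper is mounted at the origin on a cart in front of the work surface, level with it; the furniture and walls round the work are solid. World frame = base frame: x ahead of the robot, y to its left, z up, the work surface at z = 0. Lengths are in m, angles in rad, forces in N, time in s.
With the tool pointing down it reaches from about 0.35 to 0.9 m from the base axis. Payload 19.9 kg.
Tool frame: the origin (TCP) lies between the finger pads; the fingertips stand 17 mm ahead of it and the grasp point (between the pads) lies 2 mm behind it (tip_extent is the distance from the TCP to the fingertips, in m); z points along the fingers, y is the line along which they close (so a half turn about z gives the same grasp; the last joint's range is limited). The gripper opens to 85 mm and grips with 20 to 120 N. Pads are 22 mm wide; open, the fingers measure 114 mm over their backs; the gripper's body (76 mm by 85 mm) begins 54 mm behind the grasp point. The pads swing forward as they close: fully open they stand 13 mm farther back than shut.
Start: joints at [1.131, 0.417, -0.01, 1.614, 0.005, 1.111, -0.053], TCP at [0.243, -0.576, 0.248] pointing down, gripper open.
Joint ranges: [-2.81, 2.81], [-0.39, 2.02], [-1.27, 1.25], [0.06, 2.57], [-1.19, 4.33], [0.19, 2], [-2.82, 2.82]. Speed limits (rad/s): [1.89, 1.89, 2.39, 2.39, 3.01, 3.01, 3.01].

INTERFACE

Orientations are given as a unit quaternion [w, x, y, z].
In Python, from rig import * gives the robot as it stands.
- The arm moves only by the tool send_rows, never from a script. Its argument "series" is a list of rows, each a list of 7 numbers: the turn, a rotation vector about the tool's x, y, z in rad, then the shift along the tool's x, y, z in units of 25 mm (1.0 is 25 mm), then the opening, from -1 (shut) to 1 (fully open). In form: [[wx, wy, wz, dx, dy, dz, grip], ...]. A call has 1 to 12 rows; each row shifts and turns the commanded pose from where the row before left it, along the tool's axes as they then stand; what a row does not reach is not made up. A row lasts 1/10 s, in which the tool goes at most 50 mm and 8.59 degrees, less where a joint would pass 70% of its speed; a pose out of reach is approached as far as the arm can. A call is refused whole if a number of a shift passes 1 or a number of a turn 0.15, either way. A call with a gripper value outside its range is refused whole. The fingers move at their own pace and stop on an object; the grip force is fixed at half the most. Time passes only in rows, so rows that do not move let the fingers close. It gives the time, the measured TCP pose, the force, the opening and the grip force at its end, in the units of the state.
- read_state(): the state, without advancing time (a new reading comes with each control period).
- grab_frame(name): name is "scene" or "top"; returns the picture (480x640x3 uint8, red, green, blue); there is no depth.
- camera_model(name): a dict with "intrinsics" (3x3 intrinsics, pixels), "eye" and "attitude" of the camera in the world. Camera axes: x right, y up, looking along -z (the intrinsics and any distortion apply to the point x, -y, -z); pixel columns grow to the right and rows downward; lengths in m; the calibration is good to about 2 mm. A picture is of the moment at which its call begins. camera_model takes no time and is no camera call.
- job_done(): hands the job in; it is judged then, once.
The state is a dict: "t": time; "joint_positions": joint angles; "joint_vel": joint speeds; "tau": joint torques, N m; "eef_pos": TCP position; "ee_rot": TCP orientation; "wrist_force": force on the tool from outside, world axes, zero at the start; "wrist_torque": the same for the moment, N m; "opening": finger opening in m; "finger_force": force on a finger pad.
Only numpy, scipy, OpenCV 4.12 (cv2) and the standard library are available. Lean on these libraries where they do the work, as an engineer would, in place of code of your own. Each camera call takes 0.05 s, during which the arm holds its last target. There are 200 camera calls.

TASK

The electrode stand holds its electrode up over the glass beaker, and a ratchet keeps the arm from coming down. With the fingertips, press the red thumb plate of the pawl down against the arm to free its beak from the teeth, keep it pressed and push the arm gently down past the teeth to its bottom stop, so that the electrode stands in the beaker; then let go, so that the pawl springs back into the teeth. Grasp nothing, do not raise the arm, and leave the beaker and the things round the stand where they are.

Things in the scene. Friction and masses are not known exactly. Their poses are not given: they have to be found in the camera images.
- stand: Electrode stand, fixed: white base plate 325 x 116 mm (x from -60 to +265 mm), top 12 mm above the bench, with a flat black rubber mat (top 13.5 mm) at x = 217 mm under the beaker; grey post 30 mm square with a toothed steel wheel (radius 53 mm, top 238 mm above the bench). Origin on the bench under the hinge pin; x level along the arm toward the beaker, z up.
- hinge_pin (a point): Centre of the arm's hinge pin, 185 mm above the bench (axes as the stand's). From here the aluminium arm, a bar 18 mm wide and 14 mm high, runs 220 mm to the black electrode head, which a second link keeps upright at every angle. The head's blue cap rises 36 mm above the arm's end.
- electrode_arm (a joint): Angle of the arm above level, rad: positive raised, -0.175 at the bottom stop, a rubber buffer that gives a little; starts between 0.26 and 0.47. Stiff hinge: it stays where left; with the pawl free it takes 5 to 13 N down on the thumb plate to move. With the beak in the teeth (0.21 rad apart) it sinks only to the next tooth and is blocked; it can rise freely.
- pawl (a joint): Angle by which the pawl is pressed, rad: 0 with its beak at the bottom of a tooth gap, up to 0.14 when the beak happens to rest on the back of a tooth, 0.24 with the thumb plate pressed fully down against the arm. Above 0.16 the beak is clear of the teeth. A spring returns it; fully pressed takes about 5 N on the plate.
- pawl_pad (a point): Centre of the top of the pawl's red ribbed thumb plate, 62 mm long (along the arm), 27 mm wide. The pawl turns on a pin 58 mm along the arm from the hinge pin and 27 mm above the arm's centre line. At rest the plate rises outward at up to 0.24 rad to the arm; pressed fully it lies parallel to the arm, this point 137 mm along the arm from the hinge pin and 16 mm above its centre line.
- electrode_tip (a point): Lowest point of the electrode, an upright 12 mm glass rod with a round end, 118 mm below the end of the arm; a thin steel temperature probe (4 mm) hangs beside it, 11.5 mm toward the stand's +y. With the arm at its bottom stop the tip is 29 mm above the bench.
- beaker: Loose 100 ml glass beaker, 55 mm wide and 64 mm high, inside about 38 mm wide, standing on the rubber mat under the electrode. Origin at the centre of its underside, z up.
- storage_bottle: Loose white bottle with a blue cap, 62 mm wide, 119 mm high, behind the stand. Origin at the centre of its underside.
- rinse_beaker: Loose white plastic beaker, 48 mm wide, 47 mm high, behind the stand. Origin at the centre of its underside.
- vial: Loose screw vial with a black cap, 25 mm wide, 54 mm high, behind the stand. Origin at the centre of its underside.
- stirring_bar: Loose white stirring bar, 40 x 10 x 9 mm, lying beyond the beaker end of the base plate. Origin at the centre of its underside.
Things that resemble listed ones, but are neither listed nor needed, are in the scene too. What is shaped like the beaker but pink or purple is not meant.

How it is judged:
By the outcome, as a careful person would: the job done as asked, in the order asked, and still so for the second after the job is handed in, with the robot touching nothing.
It also fails if it takes over 32 s, if anything falls off the work surface, if the arm or the gripper's body presses on something with over 40 N, if the wrist force passes 120 N, or if a joint passes its speed limit or range.

## Working session

There is one attempt and no reset: what is moved stays moved. The work goes in short steps, Python scripts to look and compute and a tool call to move; the robot and the scene stay as the last step left them, time stands still between calls to the robot, and variables do not carry over. Pictures are saved under pics/ and viewed, at most 10 in all, crops included, and the job is handed in when it is done.

Besides the shell and the picture viewer there is one more tool, called after ">>>" by a JSON object that holds its "name" and its "arguments", one argument or row to a line. send_rows: Moves the arm, as the interface text tells. Its arguments: {"type":"object","properties":{"series":{"type":"array","items":{"type":"array","items":{"type":"number"}}}},"required":["series"]}

```bash
mkdir -p pics; python3 - <<'E'
from rig import *
import cv2
for n in("scene","top"):
    cv2.imwrite(f"pics/{n}0.png",grab_frame(n)[:,:,::-1]); print(camera_model(n))
print(read_state())
E
```

```text
{'intrinsics': array([[485.02137237,   0.        , 316.00275671],
       [  0.        , 485.02137237, 244.08516134],
       [  0.        ,   0.        ,   1.        ]]), 'eye': array([0.22788215, 0.80536206, 0.55858705]), 'attitude': array([-0.18219301, -0.1171723 ,  0.48366417,  0.84802437])}
{'intrinsics': array([[614.93087099,   0.        , 316.6344849 ],
       [  0.        , 614.93087099, 232.23086269],
       [  0.        ,   0.        ,   1.        ]]), 'eye': array([0.34508466, 0.15104762, 1.14805764]), 'attitude': array([-0.69784697, -0.07423407,  0.07986058,  0.70789914])}
{'t': 0.1, 'joint_positions': array([ 1.13046815,  0.41788558, -0.01033509,  1.6140962 ,  0.00468029,
        1.11069004, -0.05297898]), 'joint_vel': array([ 2.22186312e-05, -2.58330050e-03, -7.03308476e-04, -8.02541919e-04,
        1.11754322e-03,  6.30971129e-04, -4.92624074e-04]), 'tau': array([ 4.09112017e-04, -8.65822434e+01,  6.79495074e-01, -4.35635662e+01,
        1.90922449e-02,  4.96326407e-03, -5.60306660e-06]), 'eef_pos': array([ 0.2426174 , -0.57568052,  0.24774805]), 'ee_rot': array([-5.11133010e-04,  9.80177772e-01,  1.98119299e-01, -1.30360594e-04]), 'wrist_force': array([-0.39780042,  0.31416615, -0.14334054]), 'wrist_torque': array([-0.04555817,  0.04766601,  0.00953996]), 'finger_force': 0.0, 'opening': 0.08547562912706982}
```

View pics/scene0.png

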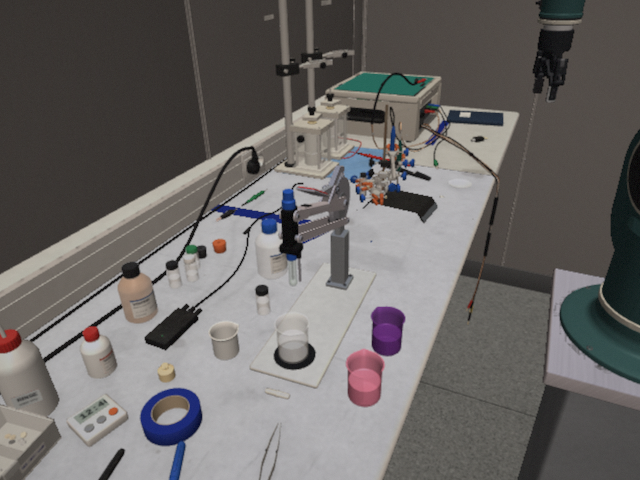

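View pics/top0.png

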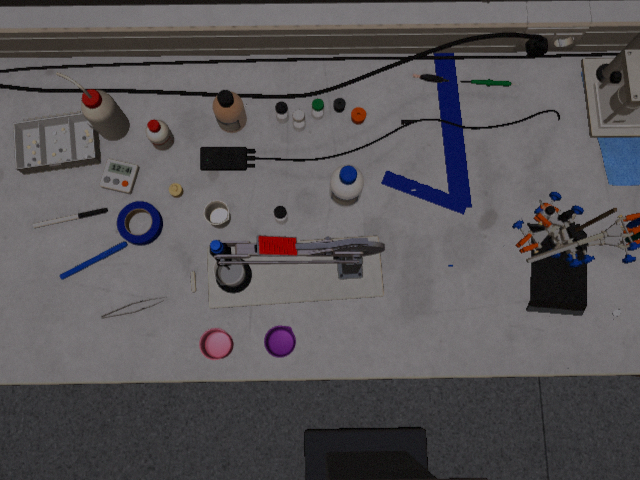

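The stand with the grey post and red plate is at top ≈(277,245), with the beaker on its mat at ≈(232,275). The pink (216,344) and purple (280,341) beakers are the lookalikes. I'll enlarge this area.

```bash
python3 - <<'E'
import cv2
a=cv2.imread("pics/top0.png")[215:315,195:395]; cv2.imwrite("pics/tc.png",cv2.resize(a,None,fx=4,fy=4,interpolation=cv2.INTER_CUBIC))
a=cv2.imread("pics/scene0.png")[165:390,240:400]; cv2.imwrite("pics/sc.png",cv2.resize(a,(426,600),interpolation=cv2.INTER_CUBIC))
E
```

```text
(no output)
```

View pics/tc.png

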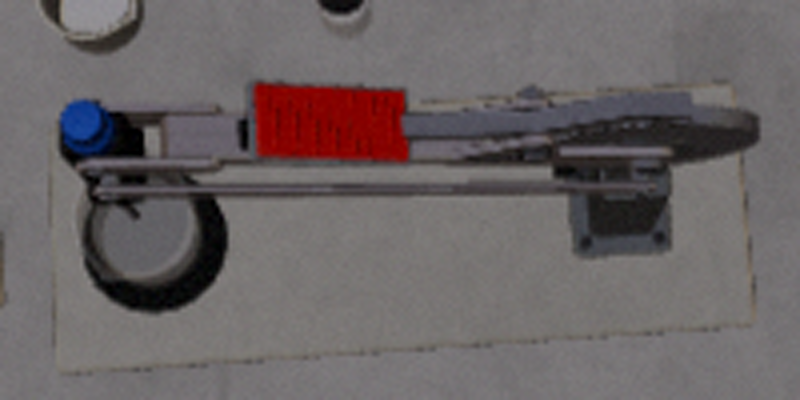

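View pics/sc.png

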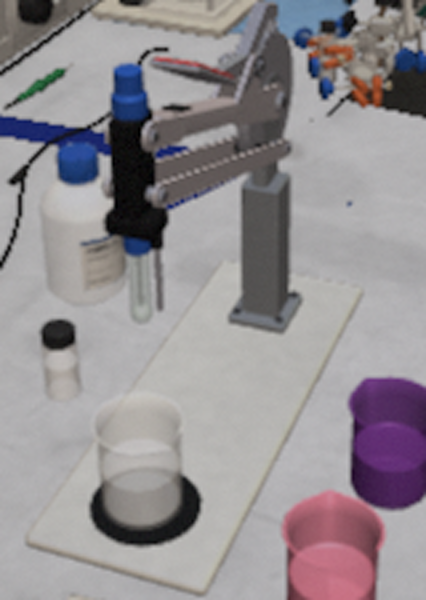

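```bash
cat >h.py <<'E'
from rig import *
import numpy as np
from scipy.spatial.transform import Rotation as R
from scipy.optimize import least_squares
def q(w): return R.from_quat(np.roll(w,-1))
def proj(n,P):
    m=camera_model(n); c=q(m["attitude"]).inv().apply(np.atleast_2d(P)-m["eye"])*[1,-1,-1]
    u=c@m["intrinsics"].T; return u[:,:2]/u[:,2:]
def stand(p,s): return R.from_euler("z",p[2]).apply(np.atleast_2d(s))+[p[0],p[1],0]
def arm(a,u,v,y=0): return [u*np.cos(a)-v*np.sin(a),y,.185+u*np.sin(a)+v*np.cos(a)]
E
python3 - <<'E'
from h import *
t=lambda l:np.array(l)/4+[195,215]
s=lambda l:np.array(l)/2.6625+[240,165]
X0,X1,Y=-.06,.265,.058
ct=np.array([[X1,Y,.012],[X0,Y,.012],[X0,-Y,.012]]); ot=t([(62,373),(753,323),(738,84)])
cs=np.array([[X1,-Y,.012],[X1,Y,.012],[X0,Y,.012]]); os_=s([(30,543),(203,592),(364,290)])
def f(p): return np.r_[(proj("top",stand(p,ct))-ot).ravel(),(proj("scene",stand(p,cs))-os_).ravel()]
r=least_squares(f,[.33,.1,1.6]); p=r.x; print(p,r.fun.round(1))
def g(a):
    h=stand(p,arm(a[0],.22,0)); h[0,2]+=.036
    return np.r_[proj("top",h)[0]-t((84,117)),proj("scene",h)[0]-s((127,68))]
r=least_squares(g,[.35]); print(r.x,r.fun.round(1)); a=r.x[0]
for d in (0,.05,.1,.14,.24):
    # pad centre rotated about pawl pin
    th=.24-d if False else d
    v=np.array([.079,-.011]);c,s_=np.cos(th),np.sin(th); w=[.058+c*v[0]-s_*v[1],.027+s_*v[0]+c*v[1]]
    P=stand(p,arm(a,*w)); print("lift",d,P.round(4),proj("top",P).round(1),((proj("top",P)-[195,215])*4).round(),((proj("scene",P)-[240,165])*2.6625).round())
print("beaker",stand(p,[.217,0,.0135]),((proj("top",stand(p,[.217,0,.0775]))-[195,215])*4).round())
E
```

```text
[0.52759572 0.08051509 1.62867396] [-2.3  1.2  0.7  1.  -1.4 -0.4 -2.2 -2.3  1.7 -1.1  0.1 -1.8]
[0.35066172] [-1.3  2.   1.3 -0.5]
lift 0 [[0.5205 0.2035 0.2471]] [[275.9 248.8]] [[324. 135.]] [[195.  90.]]
lift 0.05 [[0.5205 0.2025 0.251 ]] [[276.4 248.3]] [[325. 133.]] [[196.  83.]]
lift 0.1 [[0.5206 0.2014 0.2548]] [[277.  247.7]] [[328. 131.]] [[196.  76.]]
lift 0.14 [[0.5207 0.2004 0.2578]] [[277.6 247.3]] [[330. 129.]] [[197.  70.]]
lift 0.24 [[0.5208 0.1973 0.2651]] [[279.4 246.2]] [[338. 125.]] [[199.  56.]]
beaker [[0.51504328 0.29715174 0.0135    ]] [[133. 224.]]
```

```bash
cat >>h.py <<'E'
def padpt(a,d,du=0,y=0):
    v=np.array([.079+du,-.011]);c,s=np.cos(d),np.sin(d)
    return arm(a,.058+c*v[0]-s*v[1],.027+s*v[0]+c*v[1],y)
E
python3 - <<'E'
from h import *
t=lambda l:np.array(l)/4+[195,215]
s=lambda l:np.array(l)/2.6625+[240,165]
X0,X1,Y=-.06,.265,.058
ct=np.array([[X1,Y,.012],[X0,Y,.012],[X0,-Y,.012]]); ot=t([(62,373),(753,323),(738,84)])
cs=np.array([[X1,-Y,.012],[X1,Y,.012],[X0,Y,.012]]); os_=s([(30,543),(203,592),(364,290)])
def f(P):
    p,a,d=P[:3],P[3],P[4]
    h=stand(p,arm(a,.22,0)); h[0,2]+=.036
    pc=stand(p,[padpt(a,d,.031,-.0135),padpt(a,d,-.031,-.0135),padpt(a,d,-.031,.0135),padpt(a,d,.031,.0135)])
    return np.r_[(proj("top",stand(p,ct))-ot).ravel(),(proj("scene",stand(p,cs))-os_).ravel(),
     proj("top",h)[0]-t((86,118)),proj("scene",h)[0]-s((127,68)),
     (proj("top",pc)-t([(258,83),(406,90),(408,161),(256,158)])).ravel(), proj("scene",pc[3:]).ravel()-s((153,62))]
r=least_squares(f,[.52,.08,1.62,.35,.15],loss="soft_l1"); p=r.x; print(p.round(4),f(p).round(1))
np.save("p.npy",p)
print(stand(p[:3],[padpt(p[3],p[4]),padpt(p[3],0),padpt(-.175,0)]))
E
```

```text
[0.5287 0.0799 1.6231 0.3461 0.1733] [-2.2 -0.2  0.9  0.6 -0.9 -0.8 -3.3 -3.2  0.2 -1.7 -0.2 -2.  -1.5  0.4
 -0.1 -0.2 -0.8  0.1 -0.2  0.4  0.4  0.3  0.6 -0.4 17.1  0.1]
[[0.52241847 0.19913081 0.25973646]
 [0.52220922 0.20313026 0.24652788]
 [0.52146493 0.21735642 0.17690281]]
```

```bash
cat >>h.py <<'E'
def goal(p,a,u,v,ext=.017):
    "TCP pose with fingertips at (u,v) of arm frame, tool perpendicular to arm"
    y=p[2]+np.pi
    ex=stand([0,0,p[2]],[0,-1,0])[0]; ez=stand([0,0,p[2]],[np.sin(a),0,-np.cos(a)])[0]
    M=np.c_[ex,np.cross(ez,ex),ez]
    return stand(p,arm(a,u,v))[0]-ext*ez, R.from_matrix(M)
def delta(P0,R0,P1,R1): return (R0.inv()*R1).as_rotvec().round(4), (R0.inv().apply(P1-P0)/.025).round(3)
def here():
    s=read_state(); return s["eef_pos"],q(s["ee_rot"])
E
python3 - <<'E'
from h import *
p=np.load("p.npy"); P,Q=here()
G=goal(p,p[3],.142,.09); D=goal(p,0,.14,.2)
print(P,G[0],delta(P,Q,*G)); print(delta(P,D[1],G[0],D[1]))
E
```

```text
[ 0.2426174  -0.57568052  0.24774805] [0.52357642 0.17699809 0.3338276 ] (array([0.3416, 0.0602, 0.3431]), array([ 22.049, -23.382,  -3.42 ]))
(array([0., 0., 0.]), array([ 12.796, -29.479,  -3.443]))
```

>>> {"name": "send_rows", "arguments": {
  "series": [
    [0,0,0,0,0,-1,-1],
    [0,0,0,0,0,-1,-1],
    [0,0,0,0,0,-1,-1],
    [0,0,0.1157,0,0,-1,-1],
    [0,0,0.1157,0,0,-1,-1],
    [0,0,0.1157,0,0,-1,-1]
  ]
}}

```text
t: 0.7
eef_pos: [0.2426, -0.5757, 0.399]
ee_rot: [-0.0, 1.0, 0.023, -0.0]
wrist_force: [-0.2, -0.3, 0.1]
opening: 0.0006
finger_force: 0.0
```

>>> {"name": "send_rows", "arguments": {
  "series": [
    [0,0,0,0.4,-1,0,-1],
    [0,0,0,0.4,-1,0,-1],
    [0,0,0,0.4,-1,0,-1],
    [0,0,0,0.4,-1,0,-1],
    [0,0,0,0.4,-1,0,-1],
    [0,0,0,0.4,-1,0,-1],
    [0,0,0,0.4,-1,0,-1],
    [0,0,0,0.4,-1,0,-1],
    [0,0,0,0.4,-1,0,-1],
    [0,0,0,0.4,-1,0,-1],
    [0,0,0,0.4,-1,0,-1],
    [0,0,0,0.4,-1,0,-1]
  ]
}}

```text
t: 1.9
eef_pos: [0.3471, -0.269, 0.3981]
ee_rot: [-0.0, 1.0, 0.026, -0.0]
wrist_force: [-0.4, 0.1, -0.4]
opening: 0.0
finger_force: 0.0
```

>>> {"name": "send_rows", "arguments": {
  "series": [
    [0,0,0,0.4,-1,0,-1],
    [0,0,0,0.4,-1,0,-1],
    [0,0,0,0.4,-1,0,-1],
    [0,0,0,0.4,-1,0,-1],
    [0,0,0,0.4,-1,0,-1],
    [0,0,0,0.4,-1,0,-1],
    [0,0,0,0.4,-1,0,-1],
    [0,0,0,0.4,-1,0,-1],
    [0,0,0,0.4,-1,0,-1],
    [0.115,0,0,0.4,-1,0,-1],
    [0.115,0,0,0.4,-1,0,-1],
    [0.115,0,0,0.4,-1,0,-1]
  ]
}}

```text
t: 3.1
eef_pos: [0.4517, 0.0359, 0.407]
ee_rot: [-0.174, 0.984, 0.026, -0.005]
wrist_force: [-0.6, -0.6, 0.4]
opening: -0.0001
finger_force: 0.0
```

```bash
python3 - <<'E'
from h import *
p=np.load("p.npy"); P,Q=here()
print(P,delta(P,Q,*goal(p,p[3],.142,.09)))
E
```

```text
[0.4516622  0.03594872 0.40703636] (array([-0.0035,  0.    , -0.0003]), array([ 3.166, -4.15 ,  4.63 ]))
```

>>> {"name": "send_rows", "arguments": {
  "series": [
    [0,0,0,0.6,-0.8,0.6,-1],
    [0,0,0,0.6,-0.8,0.6,-1],
    [0,0,0,0.6,-0.8,0.6,-1],
    [0,0,0,0.6,-0.8,0.6,-1],
    [0,0,0,0.6,-0.8,0.6,-1],
    [0,0,0,0,0,0,-1],
    [0,0,0,0,0,0,-1]
  ]
}}

```text
t: 3.8
eef_pos: [0.5199, 0.1582, 0.3696]
ee_rot: [-0.172, 0.985, 0.026, -0.005]
wrist_force: [-0.1, 0.5, 1.2]
opening: 0.0002
finger_force: 0.0
```

```bash
python3 - <<'E'
from h import *
import cv2
p=np.load("p.npy"); P,Q=here()
print(P,delta(P,Q,*goal(p,p[3],.142,.07)))
a=grab_frame("scene")[:,:,::-1][120:300,220:420]; b=grab_frame("top")[:,:,::-1][170:350,185:385]
cv2.imwrite("pics/c1.png",cv2.resize(np.hstack([a,b]),None,fx=2,fy=2,interpolation=cv2.INTER_CUBIC))
E
```

```text
[0.51991727 0.1582463  0.36961911] (array([ 0.0008,  0.0013, -0.    ]), array([ 0.188, -0.214,  2.398]))
```

View pics/c1.png

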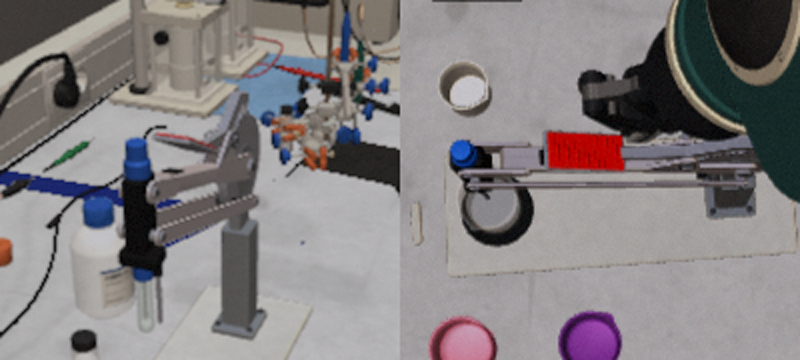

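```bash
python3 - <<'E'
from h import *
P,Q=here(); T=P+Q.apply([0,0,.017])
print(T,proj("top",[P,T]),proj("scene",[P,T]))
import cv2
a=grab_frame("scene")[:,:,::-1]
cv2.imwrite("pics/s2.png",a[0:260,200:500].repeat(2,0).repeat(2,1))
E
```

```text
[0.51976053 0.16304343 0.35411532] [[305.96752331 230.56853161]
 [301.75727974 233.49863583]] [[325.03266063 109.69398436]
 [323.76508303 121.61898637]]
```

View pics/s2.png

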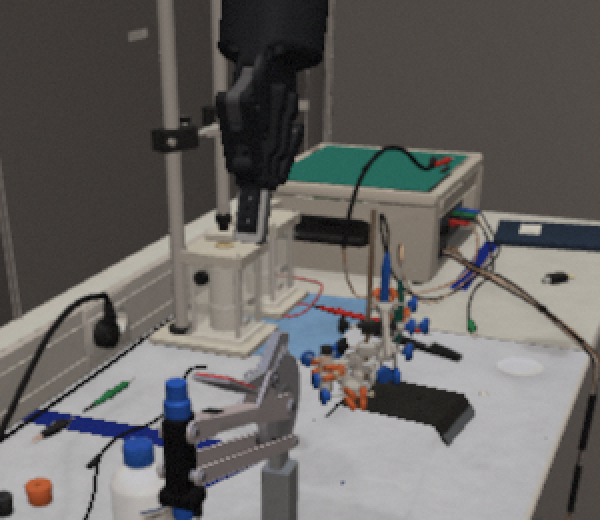

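>>> {"name": "send_rows", "arguments": {
  "series": [
    [0,0,0,0.1,-0.1,0.8,-1],
    [0,0,0,0.1,-0.1,0.8,-1],
    [0,0,0,0,0,0.8,-1],
    [0,0,0,0,0,0.4,-1],
    [0,0,0,0,0,0.2,-1],
    [0,0,0,0,0,0,-1]
  ]
}}

```text
t: 4.55
eef_pos: [0.5236, 0.188, 0.3013]
ee_rot: [-0.172, 0.985, 0.025, -0.004]
wrist_force: [-0.3, -0.5, 0.7]
opening: -0.0
finger_force: 0.0
```

>>> {"name": "send_rows", "arguments": {
  "series": [
    [0,0,0,0,0,0.1,-1],
    [0,0,0,0,0,0.1,-1],
    [0,0,0,0,0,0.1,-1],
    [0,0,0,0,0,0.1,-1],
    [0,0,0,0,0,0,-1]
  ]
}}

```text
t: 5.05
eef_pos: [0.5233, 0.1917, 0.2915]
ee_rot: [-0.172, 0.985, 0.026, -0.005]
wrist_force: [-0.8, -0.3, -0.1]
opening: 0.0
finger_force: 0.0
```

```bash
python3 - <<'E'
from h import *
p=np.load("p.npy"); P,Q=here()
d=delta(P,Q,*goal(p,p[3],.142,.016))
print(P,d, d[1]*25, read_state()["wrist_force"])
E
```

```text
[0.52327939 0.19174584 0.29153528] (array([ 0.0011,  0.0002, -0.0005]), array([-0.019, -0.02 ,  1.169])) [-0.475 -0.5   29.225] [-0.82611508 -0.32617723 -0.08038105]
```

>>> {"name": "send_rows", "arguments": {
  "series": [
    [0,0,0,0,0,0.1,-1],
    [0,0,0,0,0,0.1,-1],
    [0,0,0,0,0,0.1,-1],
    [0,0,0,0,0,0.1,-1],
    [0,0,0,0,0,0,-1]
  ]
}}

```text
t: 5.55
eef_pos: [0.5231, 0.1952, 0.282]
ee_rot: [-0.172, 0.985, 0.026, -0.005]
wrist_force: [-0.4, 1.0, 0.5]
opening: 0.0001
finger_force: 0.0
```

>>> {"name": "send_rows", "arguments": {
  "series": [
    [0,0,0,0,0,0.1,-1],
    [0,0,0,0,0,0.1,-1],
    [0,0,0,0,0,0,-1]
  ]
}}

```text
t: 5.85
eef_pos: [0.5232, 0.1968, 0.2776]
ee_rot: [-0.172, 0.985, 0.025, -0.004]
wrist_force: [0.6, -0.9, 3.9]
opening: 0.0
finger_force: 2.0
```

>>> {"name": "send_rows", "arguments": {
  "series": [
    [0,0,0,0,0,0.1,-1],
    [0,0,0,0,0,0.1,-1],
    [0,0,0,0,0,0,-1]
  ]
}}

```text
t: 6.15
eef_pos: [0.5231, 0.1986, 0.2728]
ee_rot: [-0.172, 0.985, 0.025, -0.004]
wrist_force: [0.0, -0.4, 5.9]
opening: -0.0001
finger_force: 2.1
```

>>> {"name": "send_rows", "arguments": {
  "series": [
    [0,0,0,0,0,0.1,-1],
    [0,0,0,0,0,0.1,-1],
    [0,0,0,0,0,0,-1]
  ]
}}

```text
t: 6.45
eef_pos: [0.523, 0.2001, 0.268]
ee_rot: [-0.172, 0.985, 0.025, -0.004]
wrist_force: [-0.7, -1.8, 4.2]
opening: -0.0
finger_force: 2.3
```

>>> {"name": "send_rows", "arguments": {
  "series": [
    [0,0,0,0,0,0.1,-1],
    [0,0,0,0,0,0.05,-1],
    [0,0,0,0,0,0,-1]
  ]
}}

```text
t: 6.75
eef_pos: [0.523, 0.2011, 0.2645]
ee_rot: [-0.171, 0.985, 0.025, -0.004]
wrist_force: [-0.1, -4.5, 4.5]
opening: -0.0002
finger_force: 2.7
```

```bash
python3 - <<'E'
from h import *
import cv2
p=np.load("p.npy"); P,Q=here()
d=delta(P,Q,*goal(p,p[3],.142,.016))
print(P,d, d[1]*25, read_state()["wrist_force"])
a=grab_frame("scene")[:,:,::-1][120:270,250:400]
cv2.imwrite("pics/c3.png",cv2.resize(a,None,fx=4,fy=4,interpolation=cv2.INTER_CUBIC))
for a in(.36,.346,.32,.3,.28):
    h=stand(p,arm(a,.22,0)); h[0,2]+=.036; print(a,proj("scene",h))
E
```

```text
[0.52296689 0.20113529 0.26452989] (array([ 0.0013, -0.0001, -0.0009]), array([-0.026, -0.032,  0.025])) [-0.65  -0.8    0.625] [-0.10529885 -4.50142791  4.5117567 ]
0.36 [[287.8677846  188.05542031]]
0.346 [[287.64346501 190.36497157]]
0.32 [[287.26361841 194.63699869]]
0.3 [[287.0040489 197.9051584]]
0.28 [[286.77291644 201.15496499]]
```

View pics/c3.png

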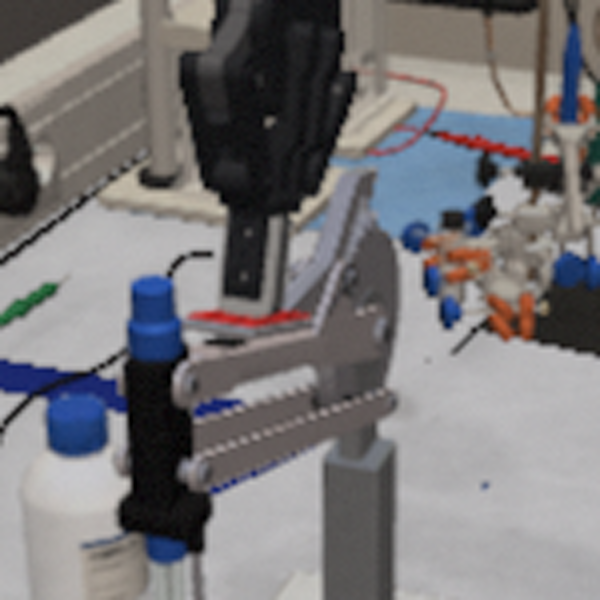

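>>> {"name": "send_rows", "arguments": {
  "series": [
    [0,0,0,0,0,0.05,-1],
    [0,0,0,0,0,0.05,-1],
    [0,0,0,0,0,0,-1]
  ]
}}

```text
t: 7.1
eef_pos: [0.523, 0.2019, 0.2624]
ee_rot: [-0.171, 0.985, 0.025, -0.004]
wrist_force: [-0.3, -5.9, 5.8]
opening: -0.0
finger_force: 3.1
```

>>> {"name": "send_rows", "arguments": {
  "series": [
    [-0.015,0,0,0,-0.02,0.085,-1],
    [-0.015,0,0,0,-0.02,0.085,-1],
    [-0.015,0,0,0,-0.02,0.085,-1],
    [-0.015,0,0,0,-0.02,0.085,-1],
    [-0.015,0,0,0,-0.02,0.085,-1],
    [-0.015,0,0,0,-0.02,0.085,-1]
  ]
}}

```text
t: 7.7
eef_pos: [0.5227, 0.2084, 0.2512]
ee_rot: [-0.126, 0.992, 0.025, -0.003]
wrist_force: [-0.9, -7.9, 7.0]
opening: -0.0
finger_force: 4.3
```

```bash
cat > chk.py <<'E'
from h import *
import cv2
p=np.load("p.npy"); P,Q=here(); f=grab_frame("scene")
print("force",read_state()["wrist_force"].round(1))
az=Q.as_matrix()[:,2]; a=np.arctan2(az@stand([0,0,p[2]],[1,0,0])[0],-az[2])
d=delta(P,Q,*goal(p,a,.142,.016)); print("tool angle",a,"mm to go for pressed contact at this angle",d[1]*25)
# cap top row near column 287
h=cv2.cvtColor(f,cv2.COLOR_RGB2HSV)[:,281:285]; m=((h[...,0]>100)&(h[...,0]<125)&(h[...,1]>150)&(h[...,2]>60)).sum(1)>=3
print("blue rows",[int(i) for i in np.where(m)[0] if i>150])
print([(b,proj("scene",np.array(stand(p,arm(b,.22,0)))+[0,0,.036])[0].round(1).tolist()) for b in(.346,a,-.175)])
E
python3 chk.py
```

```text
force [ 0.7 -6.2  4.4]
tool angle 0.25375022002031 mm to go for pressed contact at this angle [-0.725 -0.775 -1.25 ]
blue rows [206, 207, 208, 209, 210, 211, 212, 214, 215, 216, 217, 218, 219, 220, 221, 222, 223]
[(0.346, [287.6, 190.4]), (np.float64(0.25375022002031), [286.5, 205.4]), (-0.175, [288.9, 265.5])]
```

>>> {"name": "send_rows", "arguments": {
  "series": [
    [-0.015,0,0,0,-0.02,0.085,-1],
    [-0.015,0,0,0,-0.02,0.085,-1],
    [-0.015,0,0,0,-0.02,0.085,-1],
    [-0.015,0,0,0,-0.02,0.085,-1],
    [-0.015,0,0,0,-0.02,0.085,-1],
    [-0.015,0,0,0,-0.02,0.085,-1],
    [-0.015,0,0,0,-0.02,0.085,-1],
    [-0.015,0,0,0,-0.02,0.085,-1],
    [-0.015,0,0,0,-0.02,0.085,-1],
    [-0.015,0,0,0,-0.02,0.085,-1]
  ]
}}

```text
t: 8.75
eef_pos: [0.5221, 0.2172, 0.2313]
ee_rot: [-0.052, 0.998, 0.026, -0.001]
wrist_force: [-1.0, -6.9, 7.3]
opening: 0.0001
finger_force: 4.2
```

```bash
python3 chk.py
```

```text
force [ 0.3 -4.3  6.1]
tool angle 0.10353399433344616 mm to go for pressed contact at this angle [-0.675 -0.425 -1.2  ]
blue rows [216, 217, 218, 219, 220, 221, 222, 229, 230, 231, 232, 233, 234, 235, 236, 237, 238, 239, 240, 241, 242, 243, 244, 245, 246]
[(0.346, [287.6, 190.4]), (np.float64(0.10353399433344616), [286.0, 228.7]), (-0.175, [288.9, 265.5])]
```

>>> {"name": "send_rows", "arguments": {
  "series": [
    [-0.015,0,0,0,-0.02,0.085,-1],
    [-0.015,0,0,0,-0.02,0.085,-1],
    [-0.015,0,0,0,-0.02,0.085,-1],
    [-0.015,0,0,0,-0.02,0.085,-1],
    [-0.015,0,0,0,-0.02,0.085,-1],
    [-0.015,0,0,0,-0.02,0.085,-1],
    [-0.015,0,0,0,-0.02,0.085,-1],
    [-0.015,0,0,0,-0.02,0.085,-1],
    [-0.015,0,0,0,-0.02,0.085,-1],
    [-0.015,0,0,0,-0.02,0.085,-1],
    [-0.015,0,0,0,-0.02,0.085,-1],
    [-0.015,0,0,0,-0.02,0.085,-1]
  ]
}}

```text
t: 10.0
eef_pos: [0.5218, 0.2237, 0.206]
ee_rot: [0.038, 0.999, 0.026, 0.001]
wrist_force: [-0.6, -5.3, 9.4]
opening: 0.0002
finger_force: 4.2
```

>>> {"name": "send_rows", "arguments": {
  "series": [
    [-0.015,0,0,0,-0.02,0.085,-1],
    [-0.015,0,0,0,-0.02,0.085,-1],
    [-0.015,0,0,0,-0.02,0.085,-1],
    [-0.01,0,0,0,-0.01,0.057,-1],
    [0,0,0,0,0,0,-1]
  ]
}}

```text
t: 10.5
eef_pos: [0.5216, 0.2253, 0.198]
ee_rot: [0.065, 0.998, 0.026, 0.002]
wrist_force: [-0.4, -4.4, 7.8]
opening: 0.0002
finger_force: 3.1
```

```bash
python3 chk.py
```

```text
force [ 0.6 -2.8  7.3]
tool angle -0.13101125584842077 mm to go for pressed contact at this angle [-0.575  0.675 -1.1  ]
blue rows [220, 221, 222]
[(0.346, [287.6, 190.4]), (np.float64(-0.13101125584842077), [288.1, 260.3]), (-0.175, [288.9, 265.5])]
```

>>> {"name": "send_rows", "arguments": {
  "series": [
    [-0.01,0,0,0,-0.01,0.057,-1],
    [-0.01,0,0,0,-0.01,0.057,-1],
    [-0.01,0,0,0,-0.01,0.057,-1],
    [0,0,0,0,0,0,-1]
  ]
}}

```text
t: 10.95
eef_pos: [0.5216, 0.2256, 0.1938]
ee_rot: [0.08, 0.996, 0.026, 0.002]
wrist_force: [0.9, -2.4, 6.4]
opening: 0.0002
finger_force: 3.0
```

>>> {"name": "send_rows", "arguments": {
  "series": [
    [-0.01,0,0,0,-0.01,0.057,-1],
    [-0.005,0,0,0,0,0.03,-1],
    [0,0,0,0,0,0,-1]
  ]
}}

```text
t: 11.25
eef_pos: [0.5218, 0.2257, 0.1923]
ee_rot: [0.088, 0.996, 0.026, 0.003]
wrist_force: [-2.0, -3.2, 14.6]
opening: -0.0002
finger_force: 7.2
```

```bash
python3 chk.py
```

```text
force [-2.9 -2.3 14.2]
tool angle -0.17535259511754162 mm to go for pressed contact at this angle [-0.75   0.5   -0.375]
blue rows []
[(0.346, [287.6, 190.4]), (np.float64(-0.17535259511754162), [288.9, 265.5]), (-0.175, [288.9, 265.5])]
```

>>> {"name": "send_rows", "arguments": {
  "series": [
    [0,0,0,0,0,0.03,-1],
    [0,0,0,0,0,0.03,-1],
    [0,0,0,0,0,0,-1],
    [0,0,0,0,0,0,-1]
  ]
}}

```text
t: 11.7
eef_pos: [0.522, 0.2256, 0.1918]
ee_rot: [0.087, 0.996, 0.026, 0.003]
wrist_force: [-6.5, -4.2, 28.6]
opening: 0.0002
finger_force: 13.6
```

```bash
python3 chk.py; python3 - <<'E'
from h import *
import cv2
a=grab_frame("scene")[:,:,::-1][190:390,230:400]
cv2.imwrite("pics/c4.png",cv2.resize(a,None,fx=3,fy=3,interpolation=cv2.INTER_CUBIC))
E
```

```text
force [-5.8 -3.1 27.1]
tool angle -0.17491108953042622 mm to go for pressed contact at this angle [-0.925  0.55  -0.925]
blue rows []
[(0.346, [287.6, 190.4]), (np.float64(-0.17491108953042622), [288.9, 265.5]), (-0.175, [288.9, 265.5])]
```

View pics/c4.png

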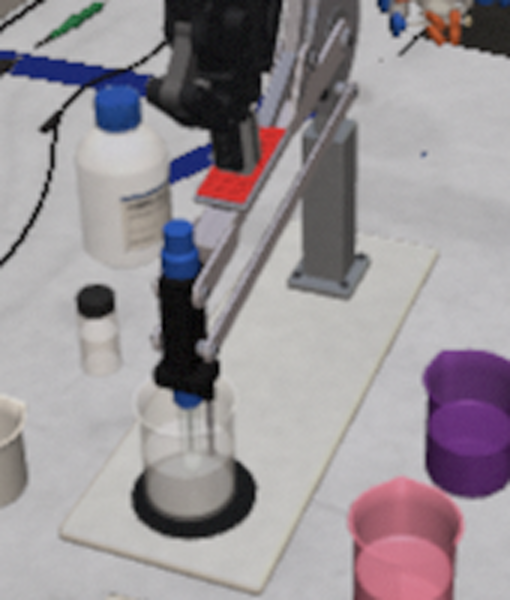

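The electrode is standing in the beaker. The cap top is at row ≈265, which matches the predicted bottom stop, and the force has risen against the buffer. I'll let go straight back.

>>> {"name": "send_rows", "arguments": {
  "series": [
    [0,0,0,0,0,-0.1,-1],
    [0,0,0,0,0,-0.1,-1],
    [0,0,0,0,0,-0.2,-1],
    [0,0,0,0,0,-0.3,-1],
    [0,0,0,0,0,-0.5,-1],
    [0,0,0,0,0,-1,-1],
    [0,0,0,0,0,-1,-1],
    [0,0,0,0,0,-1,-1],
    [0,0,0,0,0,-1,-1],
    [0,0,0,0,0,0,-1],
    [0,0,0,0,0,0,-1]
  ]
}}

```text
t: 12.9
eef_pos: [0.5203, 0.2477, 0.3184]
ee_rot: [0.087, 0.996, 0.026, 0.002]
wrist_force: [-0.3, 0.1, -1.0]
opening: -0.0
finger_force: 0.0
```

```bash
python3 chk.py; python3 - <<'E'
from h import *
import cv2
a=grab_frame("scene")[:,:,::-1][190:390,230:400];b=grab_frame("top")[:,:,::-1][190:390,195:395]
cv2.imwrite("pics/c5.png",cv2.resize(np.hstack([a,b]),None,fx=2.1,fy=2.1,interpolation=cv2.INTER_CUBIC))
E
```

```text
force [ 0.2  0.2 -0.1]
tool angle -0.17494559370850715 mm to go for pressed contact at this angle [ -0.45    0.325 127.625]
blue rows [216, 217, 218, 219, 220, 221, 222]
[(0.346, [287.6, 190.4]), (np.float64(-0.17494559370850715), [288.9, 265.5]), (-0.175, [288.9, 265.5])]
```

View pics/c5.png

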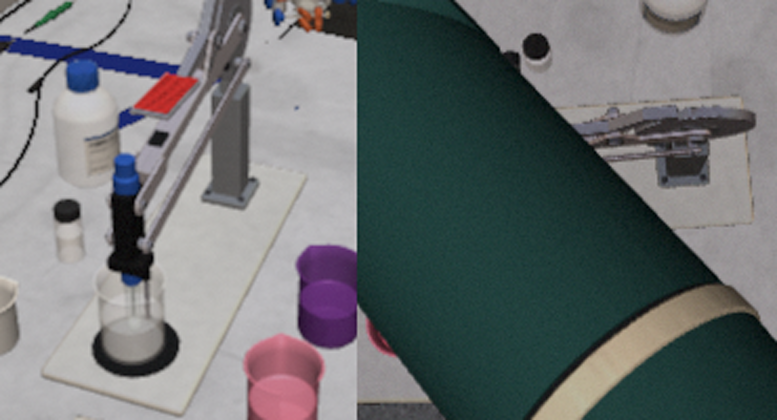

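The plate has sprung up again, at scene crop (165,93). The arm is still at the bottom with cap row ≈265, the beaker hasn't moved, and the robot is clear.

```bash
python3 -c "
from rig import *
print(job_done())"
```

```text
the job is handed in; nothing more can be done
None
```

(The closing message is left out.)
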